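# Let the feed roller back one notch

### The job

The bench feed roller has been wound one notch too far. With a fingertip, push the yellow ball lever over so that the pawl is lifted right out of the ratchet wheel and stays up, gently push the star handle backward (its top toward the lever) by one notch only, then push the ball lever back so that the pawl drops into that next notch. Nothing is to be gripped or lifted: do not shove the roller stand about, and leave the tools and tins near it where they are.

Things in the scene. Friction and masses are not known exactly. Their poses are not given: they have to be found in the camera images.
- feeder: Feed roller: green steel stand, 5 kg, loose on rubber feet. Origin on the table under it, z up; 'its' axes and mm below are in this frame. Base x -60..90, y -105..145, 18 high. Shaft along x at y 0, z 100 with, from the front (-x, toward the robot): star handle, ratchet wheel (10 teeth, 108 across, x -56..-44), black roller (68 thick). Cheeks (x -34..-24 and 75..85, |y| < 35) rise to z 130.
- star_hub (a point): Centre of the star handle, on the shaft at feeder x -95, y 0, z 100 mm; it does not turn. The star has 5 radial steel spokes 10 mm thick, 72 degrees apart, all in the plane feeder x = -95 mm, each ending in an 18 mm ball centred 80 mm from the shaft (one red, four black). Hub 26 mm thick.
- wheel (a joint): Turn of star, ratchet wheel and roller together, rad. Positive = backward: the top moves to the feeder's +y, toward the lever. Starts at -0.1..0.1 in its notch; a notch is 36 degrees = 0.628. Stiff (0.08 N m, about 1 N at a spoke's end), stays where left. With the pawl down it cannot turn backward. The pawl drops fully in within about 0.13 of a whole number of notches.
- red_ball (a point): Centre of the red ball (18 mm) on one spoke of the star handle, 80 mm from the shaft. At the start this spoke points up, leaning about 18 degrees toward the feeder's -y (z about 176 mm); one notch backward it leans about 18 degrees toward +y.
- pawl_pivot (a point): Pivot of the yellow pawl, at feeder x -50, y 85, z 150 mm, in the plane of the ratchet wheel, on a post (x -34..-24, y 69..101, top z 164). A yellow bar runs from it toward -y to the nose over the wheel (top about z 167 when down) and rises under the ball as the lever is pushed over, so a finger pushing the ball should reach only some 10 mm below the ball's centre.
- pawl (a joint): Turn of pawl and ball lever, rad. 0: nose fully down in a notch (stop). 1.0: lifted and thrown over (stop). A top-heavy tumbler: it tips over centre at about 0.5 to 0.6, then falls by itself to the side it leans to and stays. Nose standing on a tooth: about 0.15. Positive moves the ball to the feeder's +y. Takes about 1 N at the ball.
- lever_ball (a point): Centre of the yellow ball (20 mm) on the end of the pawl's lever (8 mm rod), 65 mm from the pivot, in the plane feeder x = -50 mm. Pawl down: lever leans 25 degrees toward the feeder's -y, ball at y 58, z 209 mm; thrown over: leans 32 degrees toward +y, ball at y 120, z 205 mm.
- tube_red: Bystander: squeezed ink tube with a red band, lying, 49 x 117 x 31 mm, origin at the centre of its underside. Leave it alone.
- loupe: Bystander: black eye loupe standing on its wide rim, 43 mm across, 41 mm high, origin at the centre of its underside. Leave it alone.
- whetstone: Bystander: grey oilstone lying flat, 50 x 150 x 25 mm, origin at the centre of its underside. Leave it alone.
- ink_tin: Bystander: closed ink tin, 99 mm across, 44 mm high, origin at the centre of its underside. Leave it alone.

How it is judged:
On the way, in this order (a step that is already met when the one before it is completed fails the run):
1. the pawl is lifted out and thrown over while the wheel is still in its first notch (value of joint pawl above 0.85 rad and value of joint wheel below 0.3 rad), for 0.2 s.
2. with the pawl up, the wheel is pushed back by about one notch (value of joint pawl above 0.7 rad and value of joint wheel between 0.42 and 0.84 rad), for 0.2 s.
At the end, for the whole second after the job is handed in: The pawl is fully down in a notch (pawl joint under 0.06 rad), the wheel is at rest one notch back from the start notch (0.42 to 0.84 rad, nominal 0.628), the stand is within 30 mm of its start and level, and the bystanders are within 20 mm of theirs (value of joint pawl below 0.06 rad and value of joint wheel between 0.42 and 0.84 rad and velocity of joint wheel between -0.05 and 0.05 rad/s and distance of feeder from where it was at the start of the episode below 0.03 m and angle between feeder's own z axis and vertical below 0.05 rad and distance of each of tube_red, loupe, whetstone, ink_tin from where it was at the start of the episode below 0.02 m); the robot touches nothing.
It fails at once if the wheel is pushed back well past one notch (value of joint wheel above 1.05 rad).
It fails at once if the wheel is turned forward out of its notch (value of joint wheel below -0.4 rad).
It fails at once if the stand is shoved, lifted or tipped (distance of feeder from where it was at the start of the episode above 0.03 m or angle between feeder's own z axis and vertical above 0.1 rad).
It fails at once if the roller is gripped or pushed hard (over 30 N from the fingers) (contact force between the fingers and feeder above 30 N).
It fails at once if a bystander is moved or lifted (distance of any of tube_red, loupe, whetstone, ink_tin from where it was at the start of the episode above 0.02 m).
It also fails if it takes over 51 s, if anything falls off the work surface, if the arm or the gripper's body presses on something with over 40 N, if the wrist force passes 120 N, or if a joint passes its speed limit or range.

### The arm

A 6-joint arm with a two-finger parallel gripper is mounted at the origin on the work surface; the furniture and walls round the work are solid. World frame = base frame: x ahead of the robot, y to its left, z up, the work surface at z = 0. Lengths are in m, angles in rad, forces in N, time in s.
With the tool pointing down it reaches from about 0.225 to 0.725 m from the base axis. Payload 3.1 kg.
Tool frame: the origin (TCP) lies between the finger pads; the fingertips stand 8 mm ahead of it and the grasp point (between the pads) lies 11 mm behind it; z points along the fingers, y is the line along which they close (so a half turn about z gives the same grasp; the last joint's range is limited). The gripper opens to 85 mm and grips with 20 to 120 N. Pads are 22 mm wide; open, the fingers measure 114 mm over their backs; the gripper's body (76 mm by 85 mm) begins 54 mm behind the grasp point. The pads swing forward as they close: fully open they stand 13 mm farther back than shut.
Start: joints at [1.162, 0.048, 0.099, 1.622, 0, 1.443], TCP at [0.145, 0.504, 0.239] pointing down, gripper open.
Joint ranges: [-2.91, 2.91], [-0.99, 1.94], [-1.21, 1.42], [-2.12, 2.29], [-1.49, 1.47], [-3.14, 3.14]. Speed limits (rad/s): [2.79, 2.79, 3.14, 3.14, 3.14, 3.14].

### API

Orientations are given as a 3x3 rotation matrix whose columns are the frame's x, y, z axes.
In Python, from plant import arm, eyes gives the robot as it stands. Calls block until the motion is done:
- arm.goto(position, orientation): joint-space move of the TCP to a pose.
- arm.move_linear(position, frame=None, velocity=0.15, max_force=None): straight line of the TCP; frame=None keeps the orientation; velocity is the mean speed in m/s. With max_force (N) it stops when the force on the tool has changed by that much, and returns True; else False.
- arm.movej(angles): joint-space move.
- arm.open_gripper() and arm.close_gripper(force=None): open the fingers fully, or close them until they stop; force is the grip in N (None keeps the last).
- arm.dwell(seconds).
- arm.inverse_kinematics(position, orientation): joint angles nearest the present ones, or None.
- arm.get_obs(): the state.
- eyes.get_image(name): name is "scene" or "top" or "wrist"; returns the picture (384x512x3 uint8, red, green, blue); there is no depth.
- eyes.calibration(name): a dict with "vfov" (degrees; the focal length in pixels is half the picture's height over the tangent of half this angle, whatever the lens; pixels are square), "cx", "cy" (the principal point, pixels), "origin" and "orientation" of the camera in the world; the wrist camera has in their place "mount" (4x4, takes a point from camera to tool coordinates, whose origin is the TCP and whose axes are the flange's). Camera axes: x right, y down, z forward; pixel columns grow to the right and rows downward; lengths in m; the calibration is good to about 2 mm. A picture is of the moment at which its call begins: read the wrist's pose just before it. calibration takes no time and is no camera call.
A pose or a line that the arm cannot do raises arm.PlanningError and nothing moves.
- arm.sign_off(): hands the job in; it is judged then, once.
The state is a dict: "time": time; "joints": joint angles; "qvel": joint speeds; "effort": joint torques, N m; "ee_pos": TCP position; "orientation": TCP orientation; "contact_force": force on the tool from outside, world axes, zero at the start; "ft_torque": the same for the moment, N m; "gripper_width": opening from 0.0 (shut) to 1.0 (fully open); "grasp_force": force on a finger pad.
Only numpy, scipy, OpenCV 4.12 (cv2) and the standard library are available. Lean on these libraries where they do the work, as an engineer would, in place of code of your own. Each camera call takes 0.05 s, during which the arm holds its last target. There are 200 camera calls.

## Working session

There is one attempt and no reset: what is moved stays moved. The work goes in short steps, each a Python script; the robot and the scene stay as the last script left them, time stands still between calls to the robot, and variables do not carry over. Pictures are saved under pics/ and viewed, at most 10 in all, crops included, and the job is handed in when it is done.

```bash
mkdir -p pics; python3 - <<'E'
from plant import arm, eyes
import cv2,numpy as np
for n in("scene","top"):
    im=eyes.get_image(n); cv2.imwrite(f"pics/{n}0.png",cv2.resize(im[:,:,::-1],(800,600),interpolation=cv2.INTER_CUBIC)); cv2.imwrite(f"pics/raw_{n}0.png",im[:,:,::-1])
    print(eyes.calibration(n))
o=arm.get_obs();print(o['time'],o['ee_pos'],o['orientation'])
E
```

```text
{'vfov': 52.3300388321491, 'cx': 253.81012950519536, 'cy': 189.79626709372667, 'origin': array([-0.20763147, -0.45589579,  0.64380991]), 'orientation': array([[ 0.46831723, -0.4708683 ,  0.74763762],
       [-0.88346937, -0.26169618,  0.38858329],
       [ 0.01268236, -0.84249519, -0.53855455]])}
{'vfov': 50.425510619273105, 'cx': 260.08878683389696, 'cy': 188.03700339283097, 'origin': array([ 0.40475347, -0.09390187,  1.26221335]), 'orientation': array([[-0.00397621, -0.99705712,  0.07655907],
       [-0.9999314 ,  0.00480783,  0.01068129],
       [-0.01101793, -0.07651135, -0.99700783]])}
0.1 [0.14528234 0.50393908 0.23823064] [[-9.60840583e-01  2.77100435e-01 -8.50376411e-04]
 [ 2.77101599e-01  9.60838669e-01 -1.93833196e-03]
 [ 2.79961910e-04 -2.09806867e-03 -9.99997760e-01]]
```

View pics/scene0.png

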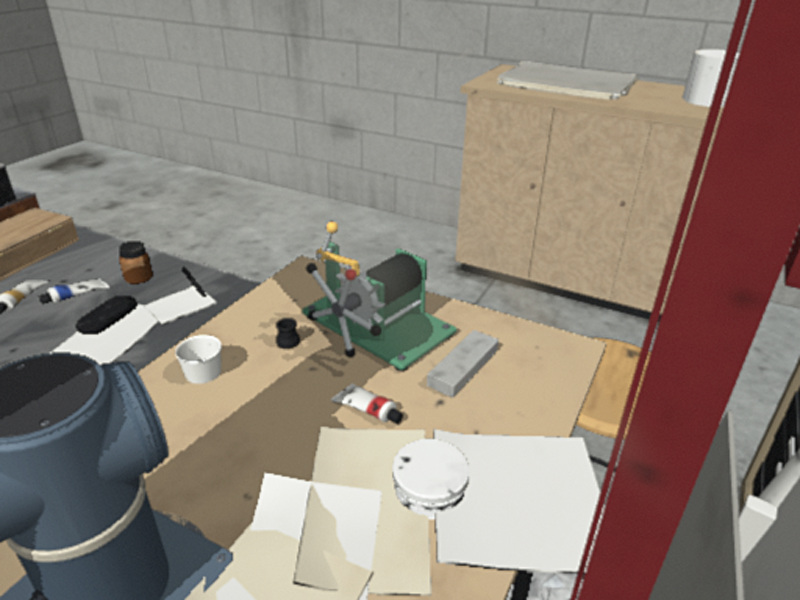

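View pics/top0.png

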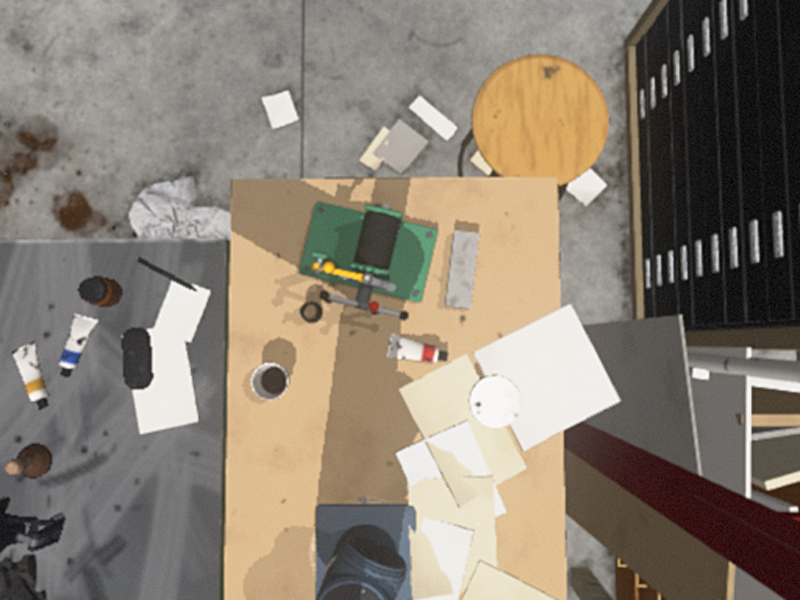

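The scene picture shows the lever ball at (332,228) and the red ball at (352,274). The top picture shows them at (318,266) and (374,307), with base corners at (316,203), (438,222), (420,301) and (300,272). Next I fit the feeder pose and the wheel angle to these.

```bash
cat > h.py <<'E'
from plant import arm, eyes
import cv2,numpy as np
from scipy.optimize import least_squares
def proj(n,P,cal=None):
    c=cal or eyes.calibration(n); f=192/np.tan(np.radians(c['vfov']/2))
    q=(np.atleast_2d(P)-c['origin'])@c['orientation']
    return np.c_[c['cx']+f*q[:,0]/q[:,2],c['cy']+f*q[:,1]/q[:,2]]
def spoke(k,w): a=-np.radians(18)+w+k*np.radians(72); return [-.095,.08*np.sin(a),.1+.08*np.cos(a)]
def lever(p): a=np.radians(-25)+p; return [-.05,.085+.065*np.sin(a),.15+.065*np.cos(a)]
def F2W(x,P):
    c,s=np.cos(x[2]),np.sin(x[2]); P=np.atleast_2d(P)
    return P@np.array([[c,-s,0],[s,c,0],[0,0,1]]).T+[x[0],x[1],0]
def blob(im,kind,near,r=14):
    hsv=cv2.cvtColor(im,cv2.COLOR_RGB2HSV); h,s,v=[hsv[...,i].astype(int) for i in range(3)]
    m=((h>15)&(h<35)&(s>150)&(v>110)) if kind=='y' else (((h<6)|(h>174))&(s>130)&(v>70))
    yy,xx=np.nonzero(m); k=np.hypot(xx-near[0],yy-near[1])<r
    return np.array([xx[k].mean(),yy[k].mean()]),k.sum()
E
cat > fit.py <<'E'
from h import *
S=512/800
ob={'scene':{'L':(332,228),0:(352,274),1:(311,268),2:(311,313),3:(350,352),4:(376,330),'c1':(400,366),'c2':(457,328)},
'top':{'L':(318,266),0:(374,307),1:(324,296),4:(404,315),'c0':(300,272),'c1':(420,301),'c2':(438,222),'c3':(316,203)}}
C={'c0':[-.06,.145,.018],'c1':[-.06,-.105,.018],'c2':[.09,-.105,.018],'c3':[.09,.145,.018]}
for n in ob:
    im=cv2.imread(f'pics/raw_{n}0.png')[:,:,::-1].copy()
    for k,kd,r in(('L','y',5),(0,'r',6)):
        b,c=blob(im,kd,np.array(ob[n][k])*S,r); print(n,k,b/S,c)
def P(k,x): return lever(0) if k=='L' else C[k] if isinstance(k,str) else spoke({0:0,1:1,2:2,3:3,4:4}[k],x[3])
def res(x): return np.concatenate([(proj(n,F2W(x,[P(k,x) for k in o]))-np.array(list(o.values()))*S).ravel() for n,o in ob.items()])
r=least_squares(res,[.55,0,0,0],loss='soft_l1'); x=r.x
print(x,np.degrees(x[2])); print(np.round(res(x).reshape(-1,2),1).tolist())
print('hub',F2W(x,[-.095,0,.1]),'L',F2W(x,lever(0)),F2W(x,lever(1)),'red',F2W(x,spoke(0,x[3])))
E
python3 fit.py
```

```text
scene L [nan nan] 0
scene 0 [350.23148148 273.90046296] 27
top L [318.32932692 266.58653846] 26
top 0 [372.95258621 305.92672414] 29
[ 0.56590927 -0.02037237 -0.23358237 -0.06624764] -13.383283846825758
[[-0.2, -1.1], [-0.6, 0.0], [0.2, -0.7], [0.9, 0.4], [-0.5, -0.6], [-0.2, -0.1], [1.3, -0.5], [0.2, -1.6], [6.6, 0.8], [0.2, -0.3], [0.3, -0.3], [-0.3, 0.2], [-2.0, 1.1], [0.5, 0.9], [-0.0, 4.2], [-0.6, -1.7]]
hub [[0.47348914 0.00161672 0.1       ]] L [[0.53058318 0.04716834 0.20891001]] [[0.54498002 0.10767827 0.20494458]] red [[ 0.46661376 -0.02728049  0.17428109]]h.py:17: RuntimeWarning: Mean of empty slice.
  return np.array([xx[k].mean(),yy[k].mean()]),k.sum()
  ret = ret.dtype.type(ret / rcount)
```

```bash
sed -i "s/'top':{'L':(318,266),/'top':{'L':(328,267.5),/; s/,'c2':(438,222)//" fit.py; cat >> fit.py <<'E'
np.save('x.npy',x)
out=[]
for n,ctr in(('scene',(232,195)),('top',(235,165))):
    im=cv2.imread(f'pics/raw_{n}0.png'); a,b=ctr[0]-66,ctr[1]-66
    z=cv2.resize(im[b:b+132,a:a+132],(400,400)); z=cv2.resize(im[b:b+132,a:a+132],(400,400),interpolation=cv2.INTER_CUBIC);f=400/132
    for p in proj(n,F2W(x,[lever(0),[-.05,.085,.15]]+[spoke(k,x[3]) for k in range(5)]+list(C.values()))):
        cv2.drawMarker(z,tuple(int(v) for v in ((p-[a,b]+.5)*f)),(255,0,255),cv2.MARKER_CROSS,9,1)
    out.append(z)
cv2.imwrite('pics/ov.png',np.hstack(out))
E
python3 fit.py 2>/dev/null
```

```text
scene L [nan nan] 0
scene 0 [350.23148148 273.90046296] 27
top L [328.77840909 267.10227273] 55
top 0 [372.95258621 305.92672414] 29
[ 0.56512419 -0.02099107 -0.23747841 -0.06292288] -13.606510674057567
[[-0.1, -0.9], [-0.8, 0.1], [0.2, -0.5], [0.9, 0.6], [-0.5, -0.4], [-0.4, 0.1], [1.2, -0.3], [0.3, -1.3], [0.4, 0.1], [0.2, 0.0], [0.4, -0.1], [-0.2, 0.5], [-1.8, 1.1], [0.6, 1.3], [-0.2, -1.6]]
hub [[0.47279044 0.00135793 0.1       ]] L [[0.53006151 0.04668676 0.20891001]] [[0.544694   0.10714014 0.20494458]] red [[ 0.46586066 -0.02727208  0.17437944]]
```

View pics/ov.png

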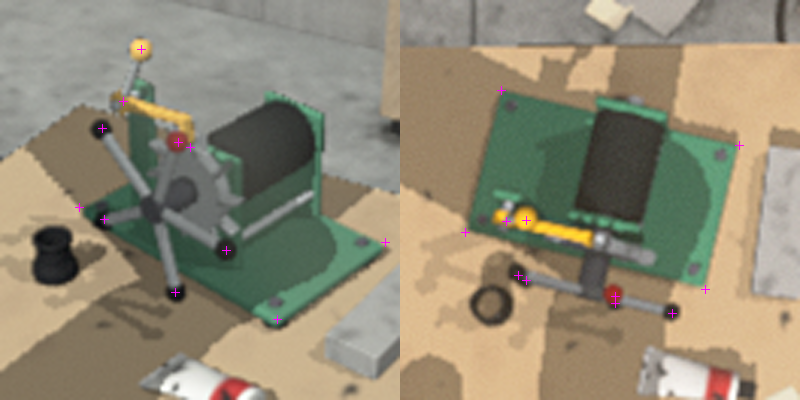

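The overlay shows the model marks sitting on all the balls and on the base corners, to about 2 mm. Next I push the lever over.

```bash
cat >> h.py <<'E'
x=np.load('x.npy')
c,s=np.cos(x[2]),np.sin(x[2])
def ori():
    c_=[]
    for g in(1,-1):
        Y=np.array([c,s,0])*g; Z=np.array([0,0,-1.]); R=np.c_[np.cross(Y,Z),Y,Z]
        q=arm.inverse_kinematics(F2W(x,[-.05,.02,.25])[0],R)
        if q is not None: c_.append((abs(np.array(q)-arm.get_obs()['joints']).max(),R))
    return min(c_,key=lambda t:t[0])[1]
def tp(fx,fy,tip): return F2W(x,[fx,fy,tip+.008])[0]   # finger centre, tip height (feeder frame)
def st(t=''):
    o=arm.get_obs(); print(t,round(o['time'],2),np.round(o['ee_pos'],4),'F',np.round(o['contact_force'],2))
H=.011
E
python3 - <<'E'
from h import *
arm.close_gripper(); st()
R=ori(); arm.goto(tp(-.05,.0,.25),R); st()
L=np.array(lever(0)); arm.move_linear(tp(-.05,L[1]-.010-H-.008,L[2]-.008),velocity=.1); st()
for p in(.05,.25,.45,.65,.8):
    L=lever(p); h=arm.move_linear(tp(-.05,L[1]-.009-H,L[2]-.009),velocity=.05,max_force=12); st(p)
    if h: print('hit');break
cv2.imwrite('pics/raw_a.png',eyes.get_image('scene')[:,:,::-1])
im=cv2.imread('pics/raw_a.png')[120:280,150:320]; cv2.imwrite('pics/a.png',cv2.resize(im,None,fx=3,fy=3,interpolation=cv2.INTER_CUBIC))
E
```

```text
0.87 [0.1455 0.5044 0.2393] F [ 0.58 -0.47 -0.69]
 3.13 [ 0.5165 -0.0084  0.258 ] F [ 0.92  0.09 -0.27]
 3.85 [0.5233 0.0186 0.2091] F [ 0.63  0.78 -0.1 ]
0.05 4.24 [0.5265 0.0302 0.2097] F [-0.24 -1.05  1.07]
0.25 4.65 [0.5291 0.0427 0.213 ] F [-0.66 -0.6   0.51]
0.45 5.06 [0.532  0.0552 0.2139] F [0.56 0.37 0.2 ]
0.65 5.47 [0.535  0.0677 0.2124] F [ 0.37 -0.23  0.07]
0.8 5.81 [0.5372 0.0767 0.2095] F [-0.61  0.86  1.34]
```

View pics/a.png

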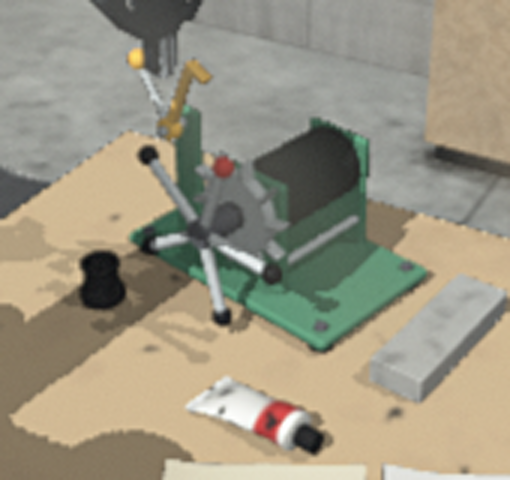

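The lever and pawl are thrown over: the ball is at crop (136,58) and the pawl stands clear of the wheel. Now the star, stopping a little short and measuring.

```bash
cat > meas.py <<'E'
from h import *
def wheel():
    im=eyes.get_image('scene')
    p0=[(w,proj('scene',F2W(x,spoke(0,w)))[0]) for w in np.arange(-.2,1.0,.01)]
    best=[]
    hsv=cv2.cvtColor(im,cv2.COLOR_RGB2HSV).astype(int);h,s_,v=hsv[...,0],hsv[...,1],hsv[...,2]
    m=((h<6)|(h>174))&(s_>130)&(v>60); yy,xx=np.nonzero(m)
    k=np.min([np.hypot(xx-p[0],yy-p[1]) for _,p in p0],axis=0)<4
    b=np.array([xx[k].mean(),yy[k].mean()]); d=[np.hypot(*(b-p)) for _,p in p0]; i=int(np.argmin(d))
    print('wheel',round(p0[i][0],2),'d',round(d[i],1),'n',k.sum()); return im
E
python3 - <<'E'
from h import *; from meas import wheel
wheel()
P=arm.get_obs()['ee_pos']; arm.move_linear(P+[0,0,.05],velocity=.15)
arm.move_linear(tp(-.095,-.075,.24),velocity=.2)
B=np.array(spoke(0,x[3])); arm.move_linear(tp(-.095,B[1]-.009-H-.010,B[2]-.007),velocity=.12); st()
for w in(0,.2,.4,.56):
    B=spoke(0,w); h=arm.move_linear(tp(-.095,B[1]-.009-H,B[2]-.007),velocity=.04,max_force=12); st(w)
    if h: print('hit');break
arm.dwell(.2); im=wheel()
cv2.imwrite('pics/b.png',cv2.resize(im[120:280,150:320,::-1],None,fx=3,fy=3,interpolation=cv2.INTER_CUBIC))
E
```

```text
wheel -0.05 d 0.2 n 26
 8.16 [ 0.4592 -0.0564  0.176 ] F [0.79 0.55 0.63]
0 8.68 [ 0.4624 -0.0418  0.1773] F [-0.2  -0.17 -0.06]
0.2 9.23 [ 0.4659 -0.0263  0.1803] F [-0.13  0.13  0.16]
0.4 9.78 [ 0.4696 -0.0109  0.1805] F [ 0.36 -0.26  0.55]
0.56 10.25 [0.4726 0.0013 0.1784] F [-0.87  0.47 -0.3 ]
wheel 0.66 d 0.3 n 4
```

View pics/b.png

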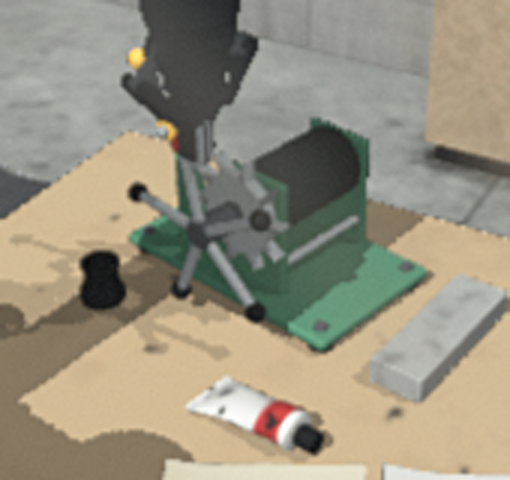

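The red ball is partly hidden by the finger, so the reading of 0.66 is biased. The black balls are at crop (261,219), (256,312), (181,291) and (138,192). I'll back off, then fit the wheel angle from these.

```bash
python3 - <<'E'
from h import *; from meas import wheel
b=np.array([(138,192),(181,291),(256,312),(261,219)])/3+[150,120]-.33
r=least_squares(lambda w:(proj('scene',F2W(x,[spoke(k,w[0]) for k in(1,2,3,4)]))-b).ravel(),[.55]);print(r.x,np.round(r.fun,1))
P=arm.get_obs()['ee_pos']; B=-np.array([-s,c,0])*.012
arm.move_linear(P+B,velocity=.1); arm.move_linear(P+B+[0,0,.08],velocity=.2); wheel(); st()
E
```

```text
[0.56061909] [-0.   0.2  0.2 -0.6 -0.  -0.2 -0.3  0.1]
wheel 0.55 d 0.1 n 29
 11.37 [ 0.4694 -0.0106  0.2571] F [ 0.   -0.2  -0.86]
```

```bash
python3 - <<'E'
from h import *; from meas import wheel
B=spoke(0,.55); arm.move_linear(tp(-.095,B[1]-.009-H-.010,B[2]-.007),velocity=.15)
B=spoke(0,.635); arm.move_linear(tp(-.095,B[1]-.009-H,B[2]-.007),velocity=.03,max_force=12); arm.dwell(.1)
P=arm.get_obs()['ee_pos']; D=-np.array([-s,c,0])*.012
arm.move_linear(P+D,velocity=.1); arm.move_linear(P+D+[0,0,.1],velocity=.2); wheel(); st()
# lever back
L=np.array(lever(1.)); arm.move_linear(tp(-.05,.06,.27),velocity=.2)
arm.move_linear(tp(-.05,L[1]+.010+H+.012,.27),velocity=.2)
arm.move_linear(tp(-.05,L[1]+.010+H+.012,L[2]-.008),velocity=.12); st()
for p in(.95,.75,.55,.35,.2):
    L=lever(p); h=arm.move_linear(tp(-.05,L[1]+.009+H,L[2]-.008),velocity=.05,max_force=12); st(p)
    if h: print('hit');break
D=np.array([-s,c,0])*.03; P=arm.get_obs()['ee_pos']
arm.move_linear(P+D,velocity=.15); arm.move_linear(P+D+[0,0,.1],velocity=.2); arm.dwell(.3); im=wheel(); st()
cv2.imwrite('pics/c.png',cv2.resize(im[120:280,150:320,::-1],None,fx=3,fy=3,interpolation=cv2.INTER_CUBIC))
print('ball pred down/0.15',[((proj('scene',F2W(x,lever(p)))[0]-[150,120]+.5)*3).round() for p in(0,.07,.15)])
E
```

```text
wheel 0.63 d 0.2 n 28
 13.82 [ 0.4705 -0.0049  0.2752] F [ 0.17 -0.74  0.2 ]
 15.75 [0.5528 0.1388 0.2058] F [ 0.95 -1.05  0.41]
0.95 16.22 [0.5491 0.1236 0.2071] F [ 0.62  1.07 -0.01]
0.75 16.62 [0.5459 0.1119 0.2119] F [-0.28 -0.54 -0.77]
0.55 17.03 [0.5429 0.0996 0.2147] F [ 0.55 -0.18  0.19]
0.35 17.44 [0.5399 0.0871 0.2148] F [ 0.31 -0.05 -0.13]
0.2 17.78 [0.5375 0.0777 0.2131] F [-0.19 -0.76 -0.06]
wheel 0.63 d 0.1 n 28
 19.13 [0.5441 0.1068 0.3119] F [-0.12 -0.55 -0.18]
ball pred down/0.15 [array([189.,  76.]), array([185.,  73.]), array([181.,  69.])]
```

View pics/c.png

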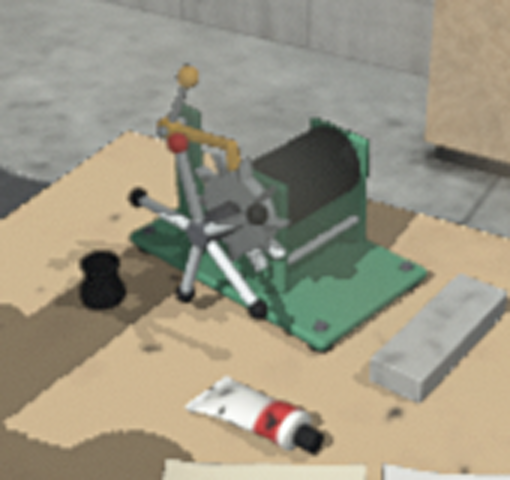

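The lever ball is at crop (188,76), which matches the fully-down prediction of (189,76). The wheel reads 0.63, the stand and the bystanders in view haven't moved, and the arm is clear.

```bash
python3 -c "
from plant import arm
print(arm.sign_off())"
```

```text
the job is handed in; nothing more can be done
None
```

The job is handed in: the wheel is one notch back (measured about 0.63 rad), the pawl is down in that notch, and the stand and the bystanders in the last picture had not moved (the ink tin was outside it), though sign-off gave no verdict.

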